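# Set the flip tags on the oar workshop's stock bins

## Task

Four small stock bins stand on the bench, each with a hinged flip tag on its near end. Push the tags over with a fingertip, gently, wherever they are wrong, so that the full bins, and only they, show the face with the round disc, and the empty or nearly empty bins show the face with the straight strip. Let every tag come to rest leaning right over on its stop; do not lift or shift the bins, and leave the tin, glue and tape alone.

Things in the scene. Friction and masses are not known exactly. Their poses are not given: they have to be found in the camera images.
- bin_a: FULL bin: heaped to the rim with black collars (rings about 40 mm across). Mass about 0.9 kg. Open bin of grey plastic, 140 (x) x 100 (y) x 60 mm high, walls 4 mm, loose on the bench, yaw within 0.18 rad. Origin: centre of underside; x away from the robot, y left. A steel bracket (top at z = 54 mm) sticks 66 mm out of the middle of its near end and carries the flip tag.
- tag_a (a joint): Tag on bin_a: 0 upright; +0.65 at its stop leaning to the bin's left (+y), which turns the face with the round disc up into view; -0.65 at its stop leaning to the right (-y), which shows the face with the straight strip. It turns freely, cannot rest in between and drops to the side it leans to, settling within 1 s of the start.
- tag_a_hinge (a point): Middle of the hinge axis of the tag on bin_a: in the bin's frame at x = -105, y = 0, z = 60 mm; the axis runs along the bin's x. A light sideways push (under 1 N) near the tag's top edge tips it; once past upright it falls to the other side by itself.
- tag_a_top (a point): Middle of the free (top) edge of the tag on bin_a, 70 mm from its hinge axis. The tag is a plain aluminium plate 55 mm wide (along the hinge), 4 mm thick, about 30 g. Its two faces: one with a flat black disc 36 mm across, the other with a flat black strip 44 x 11 mm.
- bin_b: FULL bin: heaped to the rim with small wooden plugs (18 mm diameter, 24 mm long). Mass about 0.9 kg. Open bin of grey plastic, 140 (x) x 100 (y) x 60 mm high, walls 4 mm, loose on the bench, yaw within 0.18 rad. Origin: centre of underside; x away from the robot, y left. A steel bracket (top at z = 54 mm) sticks 66 mm out of the middle of its near end and carries the flip tag.
- tag_b (a joint): Tag on bin_b: 0 upright; +0.65 at its stop leaning to the bin's left (+y), which turns the face with the round disc up into view; -0.65 at its stop leaning to the right (-y), which shows the face with the straight strip. It turns freely, cannot rest in between and drops to the side it leans to, settling within 1 s of the start.
- tag_b_hinge (a point): Middle of the hinge axis of the tag on bin_b: in the bin's frame at x = -105, y = 0, z = 60 mm; the axis runs along the bin's x. A light sideways push (under 1 N) near the tag's top edge tips it; once past upright it falls to the other side by itself.
- tag_b_top (a point): Middle of the free (top) edge of the tag on bin_b, 70 mm from its hinge axis. The tag is a plain aluminium plate 55 mm wide (along the hinge), 4 mm thick, about 30 g. Its two faces: one with a flat black disc 36 mm across, the other with a flat black strip 44 x 11 mm.
- bin_c: EMPTY bin: nothing in it. Mass about 0.5 kg. Open bin of grey plastic, 140 (x) x 100 (y) x 60 mm high, walls 4 mm, loose on the bench, yaw within 0.18 rad. Origin: centre of underside; x away from the robot, y left. A steel bracket (top at z = 54 mm) sticks 66 mm out of the middle of its near end and carries the flip tag.
- tag_c (a joint): Tag on bin_c: 0 upright; +0.65 at its stop leaning to the bin's left (+y), which turns the face with the round disc up into view; -0.65 at its stop leaning to the right (-y), which shows the face with the straight strip. It turns freely, cannot rest in between and drops to the side it leans to, settling within 1 s of the start.
- tag_c_hinge (a point): Middle of the hinge axis of the tag on bin_c: in the bin's frame at x = -105, y = 0, z = 60 mm; the axis runs along the bin's x. A light sideways push (under 1 N) near the tag's top edge tips it; once past upright it falls to the other side by itself.
- tag_c_top (a point): Middle of the free (top) edge of the tag on bin_c, 70 mm from its hinge axis. The tag is a plain aluminium plate 55 mm wide (along the hinge), 4 mm thick, about 30 g. Its two faces: one with a flat black disc 36 mm across, the other with a flat black strip 44 x 11 mm.
- bin_d: NEARLY EMPTY bin: a single black collar left on its floor. Mass about 0.5 kg. Open bin of grey plastic, 140 (x) x 100 (y) x 60 mm high, walls 4 mm, loose on the bench, yaw within 0.18 rad. Origin: centre of underside; x away from the robot, y left. A steel bracket (top at z = 54 mm) sticks 66 mm out of the middle of its near end and carries the flip tag.
- tag_d (a joint): Tag on bin_d: 0 upright; +0.65 at its stop leaning to the bin's left (+y), which turns the face with the round disc up into view; -0.65 at its stop leaning to the right (-y), which shows the face with the straight strip. It turns freely, cannot rest in between and drops to the side it leans to, settling within 1 s of the start.
- tag_d_hinge (a point): Middle of the hinge axis of the tag on bin_d: in the bin's frame at x = -105, y = 0, z = 60 mm; the axis runs along the bin's x. A light sideways push (under 1 N) near the tag's top edge tips it; once past upright it falls to the other side by itself.
- tag_d_top (a point): Middle of the free (top) edge of the tag on bin_d, 70 mm from its hinge axis. The tag is a plain aluminium plate 55 mm wide (along the hinge), 4 mm thick, about 30 g. Its two faces: one with a flat black disc 36 mm across, the other with a flat black strip 44 x 11 mm.
- tin: Bystander: upright tin, 72 mm diameter, 90 mm high; origin centre of underside.
- glue: Bystander: upright glue bottle, 48 mm diameter, 100 mm high; origin centre of underside.
- tape: Bystander: roll of tape lying flat, 84 mm diameter, 24 mm high; origin centre of underside.
Not all that is in view belongs to the job. Leave any orange, turquoise or white look-alike of the bin_d alone.

How it is judged (in metres and radians):
At the end, for the whole second after the job is handed in: Tags of the full bins (a, b) lean left past +0.5 rad, showing the disc; tags of the empty and nearly empty bins (c, d) lean right past -0.5 rad, showing the strip; bins level (0.1 rad); bins and bystanders within 30 mm of where they began (value of joint each of tag_a, tag_b above 0.5 rad and value of joint each of tag_c, tag_d below -0.5 rad and distance of each of bin_a, bin_b, bin_c, bin_d, tin, glue, tape from where it was at the start of the episode below 0.03 m and angle between each of bin_a, bin_b, bin_c, bin_d's own z axis and vertical below 0.1 rad); the robot touches nothing.
It fails at once if a bin is lifted, tipped or shifted by more than 30 mm (distance of any of bin_a, bin_b, bin_c, bin_d from where it was at the start of the episode above 0.03 m or angle between any of bin_a, bin_b, bin_c, bin_d's own z axis and vertical above 0.25 rad or height (world z) of any of bin_a, bin_b, bin_c, bin_d above 0.012 m).
It fails at once if the tin, glue or tape is lifted, knocked over or shifted by more than 30 mm (distance of any of tin, glue, tape from where it was at the start of the episode above 0.03 m or angle between any of tin, glue, tape's own z axis and vertical above 0.4 rad).
It fails at once if a bin with its tag is pressed with more than 20 N (contact force between the fingers and bin_a above 20 N or contact force between the fingers and bin_b above 20 N or contact force between the fingers and bin_c above 20 N or contact force between the fingers and bin_d above 20 N).
It also fails if it takes over 64 s, if anything falls off the work surface, if the arm or the gripper's body presses on something with over 40 N, if the wrist force passes 120 N, or if a joint passes its speed limit or range.

## Robot

A 6-joint arm with a two-finger parallel gripper is mounted at the origin on the work surface. World frame = base frame: x ahead of the robot, y to its left, z up, the work surface at z = 0. Lengths are in mm, angles in rad, forces in N, time in s.
With the tool pointing down it reaches from about 275 to 750 mm from the base axis. Payload 10.2 kg.
Tool frame: the origin (TCP) lies at the very end of the fingers, on their centre line; the grasp point (between the pads) lies ctrl.grip_depth behind it (ctrl.grip_depth is the distance from the TCP to the grasp point, in mm); z points along the fingers, y is the direction in which the jaws open and shut (so a half turn about z gives the same grasp; the last joint's range is limited). The gripper opens to 85 mm and grips with 20 to 120 N. Pads are 22 mm wide; open, the fingers measure 114 mm over their backs; the gripper's body (76 mm by 85 mm) begins 54 mm behind the grasp point. The pads swing forward as they close: fully open they stand 13 mm farther back than shut.
Start: joints at [-1.382, 0.313, 1.498, -0, 1.331, -0.223], TCP at [210.124, -481.123, 231.294] pointing down, gripper open.
Joint ranges: [-2.94, 2.94], [-0.97, 2.17], [0.19, 2.56], [-1.23, 4.37], [0.02, 3.11], [-2.88, 2.88]. Speed limits (rad/s): [2.39, 2.39, 3.01, 3.14, 3.14, 3.14].

## Interface

Orientations are given as a unit quaternion [w, x, y, z].
In Python, from rig import telemetry, eyes, ctrl, nets gives the robot as it stands. The module is installed in compiled form; this text tells all that it offers.
- The arm moves only by the tool drive_tool, never from a script. Its argument "series" is text: rows parted by semicolons, each of 7 numbers parted by spaces: the shift along the tool's x, y, z normalised to -1 to 1, where 1 is 0.12 m, then the turn, a rotation vector about the tool's x, y, z normalised to -1 to 1, where 1 is 0.5 rad, then the opening, from 0 (shut) to 1 (fully open). In form: tx ty tz wx wy wz hand; .... A call has 1 to 20 rows; each row is the pose to reach, as a shift and turn from the pose measured when the call began, along the tool's axes at that moment; what a row does not reach only later rows make up. A row lasts 1/10 s, in which the tool goes at most 50 mm and 8.59 degrees, less where a joint would pass 70% of its speed; a pose out of reach is approached as far as the arm can. A call with a number of a shift or a turn outside -1 to 1 is refused whole. A call with a gripper value outside its range is refused whole. The fingers move at their own pace and stop on an object; "newtons" is the grip in N (left out, the last holds). Time passes only in rows, so rows that repeat a pose let the fingers close. It gives the time, the measured TCP pose, the force and the opening at its end, in the units of the state.
- telemetry.sense(): the state, without advancing time (a new reading comes with each control period).
- eyes.capture(name): name is "side" or "top"; returns a dict with "frame" (400x640x3 uint8, red, green, blue), "fx", "fy", "cx", "cy" (pixels), "view" (4x4, takes a point from world to camera coordinates). Camera axes: x right, y up, looking along -z (the intrinsics and any distortion apply to the point x, -y, -z); pixel columns grow to the right and rows downward; lengths in mm; the calibration is good to about 2 mm. A picture is of the moment at which its call begins. There is no depth.
- ctrl.finish_job(): hands the job in, once; it reports no verdict.
Trained networks look in a picture, given as the dict that the camera call returned (one of the last four; its "shot" number tells which), for a name from the list of things; names that differ only in an ending like _2 or _b are one class to them, and where a whole thing is asked for, a point or a joint stands for the part that bears it (a point fixed in the world has none). Each returns a list of dicts, best first, with "confidence" (0 to 1); they miss things now and then, are a little off and sometimes report something else, mostly with a low value. They report only what shows in the picture. A call takes as long as a camera call. They do not tell look-alikes from the thing itself.
- nets.spot_in(name, picture): "rect" ([left, top, right, bottom] in pixels, round what is visible of it).
The state is a dict: "time_s": time; "joints": joint angles; "dq": joint speeds; "tau": joint torques, N m; "eef_pos": TCP position; "ee_rot": TCP orientation; "force": force on the tool from outside, world axes, zero at the start; "wrist_torque": the same for the moment, N m; "grip_width": opening from 0.0 (shut) to 1.0 (fully open).
Only numpy, scipy, OpenCV 4.12 (cv2) and the standard library are available. Lean on these libraries where they do the work, as an engineer would, in place of code of your own. Each camera call takes 0.05 s, during which the arm holds its last target. There are 200 camera calls.

## Working session

There is one attempt and no reset: what is moved stays moved. The work goes in short steps, Python scripts to look and compute and a tool call to move; the robot and the scene stay as the last step left them, time stands still between calls to the robot, and variables do not carry over. Pictures are saved under pics/ and viewed, about 8 in all and at most 12, crops included, and the job is handed in when it is done.

Besides the shell and the picture viewer there is one more tool, called after ">>>" as name(argument=value, ...) on one line, values as JSON. drive_tool: Moves the arm, as the interface text tells. Scaled input: -1 to 1 covers 0.12 m each way for a shift and 0.5 rad each way for a turn. Its arguments: {"type":"object","properties":{"series":{"type":"string"},"newtons":{"type":"number"}},"required":["series"]}

```bash
mkdir -p pics; python3 - <<'E'
from rig import telemetry, eyes, ctrl, nets
import cv2, numpy as np, json
s=telemetry.sense(); print({k:np.round(s[k],3).tolist() for k in('time_s','eef_pos','ee_rot','force','grip_width')}, ctrl.grip_depth)
for n in('top','side'):
    p=eyes.capture(n); cv2.imwrite(f'pics/{n}0.png',p['frame'][:,:,::-1]); np.save(f'{n}.npy',p['frame'])
    print(n,p['fx'],p['fy'],p['cx'],p['cy'],[k for k in p]); print(np.round(p['view'],4).tolist())
    json.dump({k:np.asarray(p[k]).tolist() for k in('fx','fy','cx','cy','view')},open(n+'.json','w'))
    for o in('bin_a','bin_b','bin_c','bin_d','tag_a_top','tag_a','tag_a_hinge','tin','glue','tape'):
        print(o,[(np.round(d['rect']).astype(int).tolist(),round(d['confidence'],2)) for d in nets.spot_in(o,p)])
E
```

```text
{'time_s': 0.0, 'eef_pos': [210.092, -480.845, 230.714], 'ee_rot': [-0.001, 0.979, 0.204, 0.0], 'force': [-0.866, -0.523, 0.699], 'grip_width': 1.001} 18.700000000000003
top 413.345030034795 413.345030034795 316.8925025223339 204.66593965340093 ['frame', 'fx', 'fy', 'cx', 'cy', 'view', 'shot']
[[0.0003, -1.0, -0.0061, -2.9927], [0.9867, -0.0007, 0.1625, -607.7734], [-0.1625, -0.0061, 0.9867, -1488.7209], [0.0, 0.0, 0.0, 1.0]]
bin_a [([260, 242, 291, 298], 0.87), ([170, 240, 224, 288], 0.85), ([227, 178, 257, 233], 0.83), ([329, 182, 356, 241], 0.72), ([308, 124, 365, 164], 0.72), ([377, 182, 416, 241], 0.62), ([291, 208, 303, 222], 0.55)]
bin_b [([260, 242, 291, 298], 0.87), ([170, 240, 224, 288], 0.85), ([227, 178, 257, 233], 0.83), ([329, 182, 356, 241], 0.72), ([308, 124, 365, 164], 0.72), ([377, 182, 416, 241], 0.62), ([291, 208, 303, 222], 0.55)]
bin_c [([260, 242, 291, 298], 0.87), ([170, 240, 224, 288], 0.85), ([227, 178, 257, 233], 0.83), ([329, 182, 356, 241], 0.72), ([308, 124, 365, 164], 0.72), ([377, 182, 416, 241], 0.62), ([291, 208, 303, 222], 0.55)]
bin_d [([260, 242, 
[... 1263 characters left out ...]
0, 269], 0.79), ([274, 280, 369, 342], 0.72), ([299, 183, 370, 223], 0.67), ([289, 153, 352, 188], 0.65), ([207, 171, 276, 212], 0.56)]
bin_d [([277, 210, 356, 268], 0.87), ([386, 212, 430, 269], 0.79), ([274, 280, 369, 342], 0.72), ([299, 183, 370, 223], 0.67), ([289, 153, 352, 188], 0.65), ([207, 171, 276, 212], 0.56)]
tag_a_top [([291, 149, 306, 162], 0.47)]
tag_a [([276, 206, 299, 239], 0.83), ([271, 130, 284, 157], 0.66), ([402, 232, 413, 264], 0.53), ([213, 168, 226, 192], 0.51), ([297, 190, 315, 195], 0.48)]
tag_a_hinge [([291, 154, 355, 185], 0.72)]
tin [([310, 130, 324, 156], 0.65), ([295, 187, 314, 196], 0.34)]
glue [([303, 361, 329, 400], 0.92)]
tape [([245, 242, 278, 270], 0.62)]
```

```bash
python3 - <<'E'
import numpy as np,cv2
t=np.load('top.npy')[100:320,150:470,::-1]; cv2.imwrite('pics/t1.png',cv2.resize(t,None,fx=2.5,fy=2.5,interpolation=cv2.INTER_CUBIC))
t=np.load('side.npy')[120:400,180:460,::-1]; cv2.imwrite('pics/s1.png',cv2.resize(t,None,fx=2.14,fy=2.14,interpolation=cv2.INTER_CUBIC))
E
```

```text
(no output)
```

View pics/t1.png

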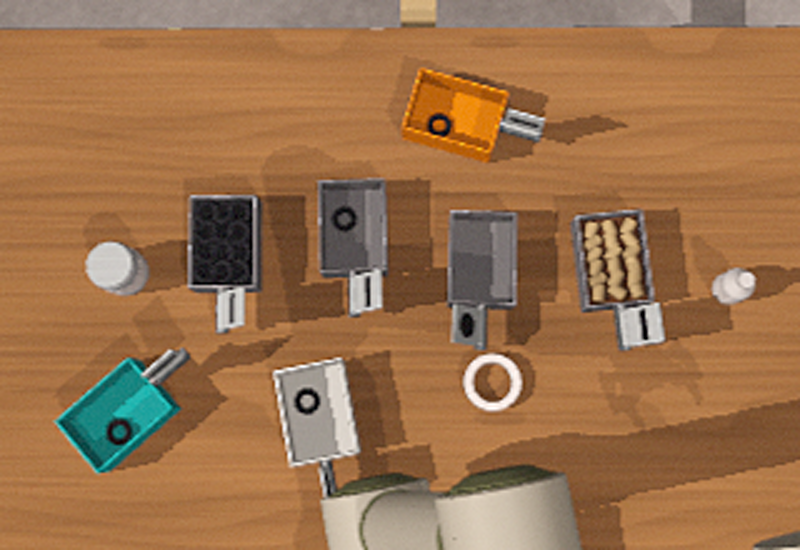

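View pics/s1.png

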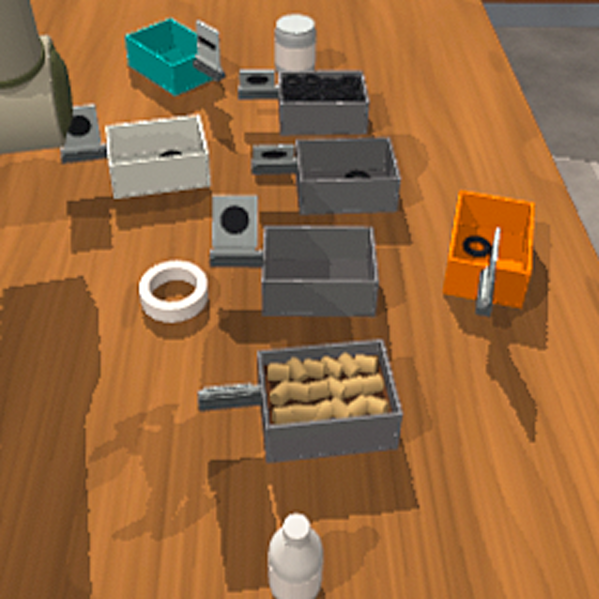

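The full bins a (rings) and b (plugs) show the strip, and the empty bin c shows the disc. Those three are wrong; d is already right. In t1.png the rim boxes are roughly a (190–258, 197–290), d (318–386, 180–275), c (449–516, 212–304) and b (573–654, 210–311). The white, teal and orange bins are decoys. Next I'll fit the bin poses.

```bash
cat > h.py <<'E'
import json,numpy as np,cv2
def cam(n):
    c=json.load(open(n+'.json')); c['view']=np.array(c['view']); return c
def proj(c,P):
    q=np.atleast_2d(P)@c['view'][:3,:3].T+c['view'][:3,3]
    return np.c_[c['cx']+c['fx']*q[:,0]/-q[:,2], c['cy']-c['fy']*q[:,1]/-q[:,2]]
def back(c,uv,z):
    R,t=c['view'][:3,:3],c['view'][:3,3]; o=-R.T@t
    d=np.array([(uv[0]-c['cx'])/c['fx'],-(uv[1]-c['cy'])/c['fy'],-1])@R
    return o+d*(z-o[2])/d[2]
def W(p,x,y,z):
    cx,cy,a=p; return [cx+x*np.cos(a)-y*np.sin(a),cy+x*np.sin(a)+y*np.cos(a),z]
E
python3 - <<'E'
from h import *
from scipy.optimize import least_squares
C={n:cam(n) for n in('top','side')}
T={'a':[(190,197),(257,196),(258,290),(189,290)],'d':[(318,182),(384,180),(386,272),(320,276)],'c':[(450,212),(517,212),(515,305),(448,303)],'b':[(573,215),(643,210),(654,304),(583,311)]}
S={'a':[(280,73),(365,73),(369,101),(279,104)],'d':[(298,141),(389,139),(400,179),(299,181)],'c':[(263,229),(375,227),(378,284),(263,284)],'b':[(258,346),(385,342),(402,410),(265,420)]}
loc=[(70,50),(70,-50),(-70,-50),(-70,50)]; sl=[(-70,50),(70,50),(70,-50),(-70,-50)]
lean=dict(a=-1,b=-1,c=1,d=-1); P={}
I={n:np.load(n+'.npy')[:,:,::-1].copy() for n in C}
for n in C: I[n]=cv2.resize(I[n],None,fx=4,fy=4)
for k in 'abcd':
    ut=np.array(T[k])/2.5+[150,100]; us=np.array(S[k])/2.14+[180,120]
    def f(p): return np.r_[(proj(C['top'],[W(p,x,y,60) for x,y in loc])-ut).ravel(),(proj(C['side'],[W(p,x,y,60) for x,y in sl])-us).ravel()]
    m=np.mean([back(C['top'],u,60) for u in ut],0)
    r=least_squares(f,[m[0],m[1],0],x_scale=[1,1,.01],loss='soft_l1'); P[k]=r.x.tolist()
    h=W(r.x,-105,0,60); s=np.sin(.65)*lean[k]*70; t=W(r.x,-105,s,60+70*np.cos(.65))
    print(k,np.round(r.x,3),'rms',np.sqrt(np.mean(f(r.x)**2)).round(2),'hinge',np.round(h),'top',np.round(t))
    for n in C:
        for pts in([W(r.x,x,y,60) for x,y in loc],[W(r.x,-105+e,yy,zz) for e,yy,zz in((27,0,60),(-27,0,60),(-27,s,115.7),(27,s,115.7))]):
            cv2.polylines(I[n],[np.int32(proj(C[n],pts)*4+1.5)],True,(0,255,0),1)
json.dump(P,open('P.json','w'))
cv2.imwrite('pics/o1.png',np.vstack([I['top'][170*4:255*4,200*4:200*4+800],])[:340]) 
s=cv2.resize(I['side'][140*4:330*4,260*4:380*4],(480,600*760//760)); t=cv2.resize(I['top'][165*4:255*4,215*4:425*4],(800,343))
cv2.imwrite('pics/o1.png',t); cv2.imwrite('pics/o2.png',s)
E
```

```text
a [6.36761e+02 2.84134e+02 1.60000e-02] rms 0.81 hinge [532. 282.  60.] top [532. 240. 116.]
b [ 6.11613e+02 -2.90709e+02  6.70000e-02] rms 1.06 hinge [ 507. -298.   60.] top [ 510. -340.  116.]
c [ 6.13065e+02 -1.01389e+02 -2.20000e-02] rms 0.61 hinge [508. -99.  60.] top [509. -57. 116.]
d [6.60201e+02 9.30890e+01 3.00000e-02] rms 0.68 hinge [555.  90.  60.] top [557.  48. 116.]
```

View pics/o1.png

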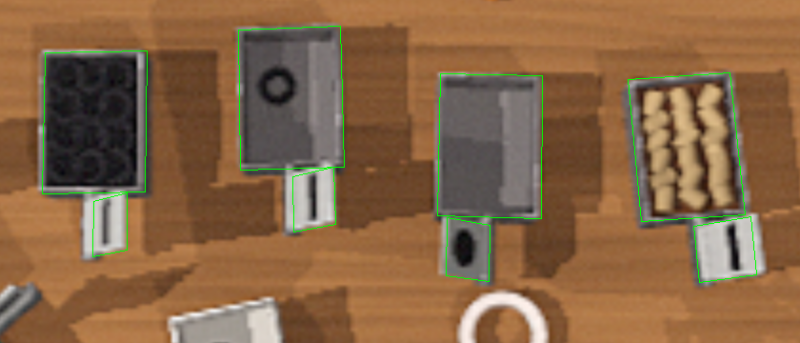

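The overlay matches all four bins and their tags to within a few mm, and the lean directions are confirmed. I'll start with bin b: close the fingers, align the tool and approach from its right side.

>>> drive_tool(series="0.5 0.03 0 0 0 0.4 0; 0.97 0.06 0 0 0 0.82 0; 0.97 0.06 0 0 0 0.82 0; 0.97 0.06 0 0 0 0.82 0; 0.97 0.06 0 0 0 0.82 0; 0.97 0.06 0 0 0 0.82 0; 0.97 0.06 0 0 0 0.82 0", newtons=20)

```text
time_s: 1.8
eef_pos: [318.8, -441.6, 231.3]
ee_rot: [0.0, 1.0, 0.001, -0.0]
force: [-0.3, 0.5, -0.7]
grip_width: 0.001
```

>>> drive_tool(series="0.4 -0.2 0 0 0 0 0; 0.8 -0.4 0 0 0 0 0; 1 -0.4 0 0 0 0 0; 1 -0.4 0 0 0 0 0; 1 -0.4 0 0 0 0 0")

```text
time_s: 2.3
eef_pos: [438.3, -393.7, 231.0]
ee_rot: [-0.0, 1.0, 0.001, -0.0]
force: [-0.5, 0.7, 0.9]
grip_width: 0.0
```

>>> drive_tool(series="0.3 -0.07 0 0 0 0 0; 0.56 -0.07 0 0 0 0 0; 0.56 -0.07 0.3 0 0 0 0; 0.56 -0.07 0.6 0 0 0 0; 0.56 -0.07 0.9 0 0 0 0; 0.56 -0.07 1 0 0 0 0; 0.56 -0.07 1 0 0 0 0; 0.56 -0.07 1 0 0 0 0")

```text
time_s: 3.1
eef_pos: [505.5, -386.3, 113.0]
ee_rot: [0.001, 1.0, 0.001, 0.001]
force: [0.4, -1.0, 0.5]
grip_width: -0.002
```

>>> drive_tool(series="0 0 0.12 0 0 0 0; 0 -0.05 0.12 0 0 0 0; 0 -0.1 0.12 0 0 0 0; 0 -0.15 0.12 0 0 0 0; 0 -0.2 0.12 0 0 0 0; 0 -0.25 0.12 0 0 0 0; 0 -0.3 0.12 0 0 0 0; 0 -0.35 0.12 0 0 0 0; 0 -0.4 0.12 0 0 0 0; 0 -0.45 0.12 0 0 0 0; 0 -0.5 0.12 0 0 0 0; 0 -0.55 0.12 0 0 0 0; 0 -0.6 0.12 0 0 0 0; 0 -0.64 0.12 0 0 0 0; 0 -0.68 0.12 0 0 0 0; 0 -0.72 0.12 0 0 0 0; 0 -0.72 0.12 0 0 0 0; 0 -0.72 0.12 0 0 0 0; 0 -0.72 0.12 0 0 0 0")

```text
time_s: 5.0
eef_pos: [505.4, -300.1, 98.4]
ee_rot: [0.001, 1.0, 0.0, 0.001]
force: [0.3, -0.8, 1.6]
grip_width: -0.001
```

>>> drive_tool(series="0 0.15 0 0 0 0 0; 0 0.3 0 0 0 0 0; 0 0.3 -0.4 0 0 0 0; 0 0.3 -0.8 0 0 0 0; 0 0.3 -0.9 0 0 0 0; 0 0.3 -0.9 0 0 0 0; 0 0.3 -0.9 0 0 0 0")

```text
time_s: 5.7
eef_pos: [504.9, -335.7, 205.0]
ee_rot: [0.0, 1.0, 0.0, -0.0]
force: [-0.2, -0.6, -0.5]
grip_width: 0.004
```

```bash
cat > look.py <<'E'
import sys,cv2,numpy as np
from rig import eyes
a=eyes.capture('top')['frame'][165:255,215:425,::-1]; b=eyes.capture('side')['frame'][120:330,200:400,::-1]
cv2.imwrite(sys.argv[1],np.vstack([cv2.resize(a,(560,240)),cv2.resize(b,(560,360))]))
E
python3 look.py pics/k1.png
```

```text
(no output)
```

View pics/k1.png

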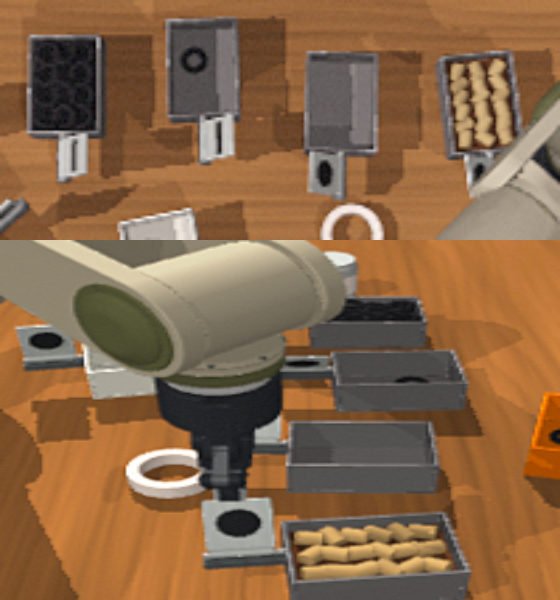

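Tag b now shows the disc (k1.png, around (238,522) in the side view) and its bin has not moved. Next is c, approached from its left.

>>> drive_tool(series="0 -0.4 0 0 0 0 0; 0 -0.8 0 0 0 0 0; 0 -1 0 0 0 0 0; 0 -1 0 0 0 0 0")

```text
time_s: 6.2
eef_pos: [504.5, -212.6, 203.6]
ee_rot: [-0.001, 1.0, 0.002, -0.002]
force: [-0.3, -1.3, -0.3]
grip_width: 0.004
```

>>> drive_tool(series="0 -0.4 0 0 0 0 0; 0 -0.8 0 0 0 0 0; 0 -1 0 0 0 0 0; 0 -1 0 0 0 0 0")

```text
time_s: 6.6
eef_pos: [503.8, -90.7, 203.1]
ee_rot: [-0.001, 1.0, 0.003, -0.002]
force: [0.2, 0.5, -0.8]
grip_width: 0.001
```

>>> drive_tool(series="0 -0.4 0 0 0 0 0; 0 -0.74 0 0 0 0 0; 0 -0.74 0 0 0 0 0; 0 -0.74 0 0 0 0 0; 0 -0.74 0 0 0 0 0")

```text
time_s: 7.1
eef_pos: [503.4, -3.6, 203.0]
ee_rot: [-0.001, 1.0, 0.003, -0.002]
force: [0.3, -0.3, 0.0]
grip_width: -0.003
```

>>> drive_tool(series="0.03 0 0.3 0 0 0 0; 0.03 0 0.6 0 0 0 0; 0.03 0 0.87 0 0 0 0; 0.03 0 0.87 0 0 0 0; 0.03 0 0.87 0 0 0 0")

```text
time_s: 7.6
eef_pos: [507.0, -4.4, 99.2]
ee_rot: [-0.001, 1.0, 0.002, -0.002]
force: [-0.1, -0.7, 1.1]
grip_width: 0.001
```

>>> drive_tool(series="0 0.05 0 0 0 0 0; 0 0.1 0 0 0 0 0; 0 0.15 0 0 0 0 0; 0 0.2 0 0 0 0 0; 0 0.25 0 0 0 0 0; 0 0.3 0 0 0 0 0; 0 0.35 0 0 0 0 0; 0 0.4 0 0 0 0 0; 0 0.45 0 0 0 0 0; 0 0.5 0 0 0 0 0; 0 0.55 0 0 0 0 0; 0 0.6 0 0 0 0 0; 0 0.65 0 0 0 0 0; 0 0.7 0 0 0 0 0; 0 0.74 0 0 0 0 0; 0 0.78 0 0 0 0 0; 0 0.78 0 0 0 0 0; 0 0.78 0 0 0 0 0; 0 0.78 0 0 0 0 0")

```text
time_s: 9.5
eef_pos: [507.3, -97.8, 99.0]
ee_rot: [-0.001, 1.0, 0.002, -0.002]
force: [0.2, 0.0, 0.4]
grip_width: -0.003
```

>>> drive_tool(series="0 -0.15 0 0 0 0 0; 0 -0.3 0 0 0 0 0; 0 -0.3 -0.4 0 0 0 0; 0 -0.3 -0.8 0 0 0 0; 0 -0.3 -0.9 0 0 0 0; 0 -0.3 -0.9 0 0 0 0; 0 -0.3 -0.9 0 0 0 0")

```text
time_s: 10.2
eef_pos: [507.1, -61.8, 205.6]
ee_rot: [-0.002, 1.0, 0.002, -0.003]
force: [0.2, -0.4, -0.5]
grip_width: -0.001
```

>>> drive_tool(series="0 -0.4 0 0 0 0 0; 0.1 -0.8 0 0 0 0 0; 0.2 -1 0 0 0 0 0; 0.2 -1 0 0 0 0 0")

```text
time_s: 10.6
eef_pos: [530.4, 61.1, 203.6]
ee_rot: [-0.002, 1.0, 0.004, -0.005]
force: [-1.3, -0.3, -0.1]
grip_width: -0.003
```

>>> drive_tool(series="0 -0.4 0 0 0 0 0; 0 -0.8 0 0 0 0 0; 0 -1 0 0 0 0 0; 0 -1 0 0 0 0 0; 0 -1 0 0 0 0 0")

```text
time_s: 11.1
eef_pos: [529.0, 180.4, 202.7]
ee_rot: [-0.002, 1.0, 0.004, -0.006]
force: [-1.1, -0.0, -0.4]
grip_width: 0.002
```

>>> drive_tool(series="0 -0.14 0 0 0 0 0; 0 -0.14 0.3 0 0 0 0; 0 -0.14 0.6 0 0 0 0; 0 -0.14 0.88 0 0 0 0; 0 -0.14 0.88 0 0 0 0; 0 -0.14 0.88 0 0 0 0")

```text
time_s: 11.7
eef_pos: [528.0, 197.2, 97.9]
ee_rot: [-0.002, 1.0, 0.004, -0.006]
force: [0.5, 0.2, 0.4]
grip_width: -0.001
```

>>> drive_tool(series="0 -0.05 0 0 0 0 0; 0 -0.1 0 0 0 0 0; 0 -0.15 0 0 0 0 0; 0 -0.2 0 0 0 0 0; 0 -0.25 0 0 0 0 0; 0 -0.3 0 0 0 0 0; 0 -0.35 0 0 0 0 0; 0 -0.4 0 0 0 0 0; 0 -0.45 0 0 0 0 0; 0 -0.5 0 0 0 0 0; 0 -0.55 0 0 0 0 0; 0 -0.6 0 0 0 0 0; 0 -0.65 0 0 0 0 0; 0 -0.7 0 0 0 0 0; 0 -0.74 0 0 0 0 0; 0 -0.74 0 0 0 0 0; 0 -0.74 0 0 0 0 0; 0 -0.74 0 0 0 0 0")

```text
time_s: 13.5
eef_pos: [527.4, 285.8, 98.1]
ee_rot: [-0.002, 1.0, 0.003, -0.006]
force: [0.3, -0.7, -0.6]
grip_width: 0.001
```

>>> drive_tool(series="0 0.15 0 0 0 0 0; 0 0.3 0 0 0 0 0; 0 0.3 -0.4 0 0 0 0; 0 0.3 -0.8 0 0 0 0; 0 0.3 -0.95 0 0 0 0; 0 0.3 -0.95 0 0 0 0; 0 0.3 -0.95 0 0 0 0")

```text
time_s: 14.2
eef_pos: [528.9, 248.5, 211.3]
ee_rot: [-0.002, 1.0, 0.003, -0.007]
force: [0.6, -0.4, -1.0]
grip_width: 0.002
```

>>> drive_tool(series="-0.4 0 0 0 0 0 0; -0.8 0 -0.2 0 0 0 0; -1 0 -0.4 0 0 0 0; -1 0 -0.4 0 0 0 0; -1 0 -0.4 0 0 0 0; -1 0 -0.4 0 0 0 0; -1 0 -0.4 0 0 0 0; -1 0 -0.4 0 0 0 0; -1 0 -0.4 0 0 0 0")

```text
time_s: 15.1
eef_pos: [409.7, 247.5, 260.4]
ee_rot: [-0.001, 1.0, 0.003, -0.007]
force: [-0.4, 0.3, 0.1]
grip_width: 0.001
```

```bash
python3 look.py pics/k2.png
```

```text
(no output)
```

View pics/k2.png

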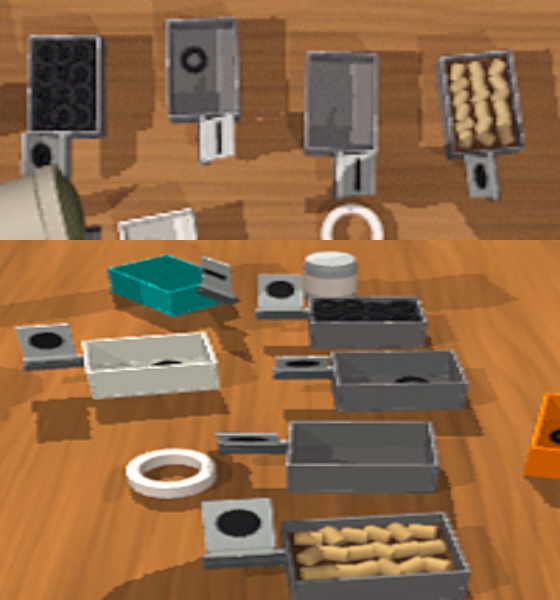

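In k2.png, a and b show discs (top view (41,155) and (481,178)), while d and c show strips ((218,138) and (357,172)). The bins, tin and tape are where they were and the arm is clear, so I'm handing in.

```bash
python3 -c "
from rig import ctrl; print(ctrl.finish_job())"
```

```text
the job is handed in; nothing more can be done
None
```

I flipped the three wrong tags with the closed fingertips and handed the job in at about 15 s of the 64 s allowed. Tags a and b now lean left and show the disc. Tag c now leans right and shows the strip. Tag d was already right, so I left it alone.

The last pictures from both cameras show all four tags fully over on the correct side. By eye, the bins, tin and tape had not moved, and the arm was clear. The glue was outside the cropped final view, so I did not recheck it, but the arm never came near it. The tool force read no more than about 2 N at the end of any move. No check failed or disagreed, and handing in reports no verdict.

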